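Rack the gel-caster spacer plates by thickness

TASK

Put the three gel-caster spacer plates away in the leaning storage rack. First slide the rack's flat blue cover fully open by pressing on its rubber pad and dragging it down the slope towards you, then drop each upright plate into the slot that narrows to its thickness, so that each stops on its step and all three stand out of the rack equally far. Leave the cover open, and leave the other things on the bench where they stand.

Things in the scene. Friction and masses are not known exactly. Their poses are not given: they have to be found in the camera images.
- cover (a joint): travel in m of the flat blue cover (99x216x5 mm) over the rack's slots: 0 shut, 0.105 fully open (end stop). It slides down the slope towards the robot (-x of the slot points). No handle, upper edge hidden by a stop: press on its rubber pad and drag. Sliding friction about 1.5 N, so 6 to 12 N of pressing is ample; it stays where it is left.
- cover_pad (a point): centre of the top face of the ribbed black rubber pad (60 mm along the slope, 120 mm across) on the cover; moves with it. Axes as the slot points: z = outward normal of the slope, leaning 30 degrees from vertical towards the robot; x up the slope, away from the robot; y along the row of slots. This face is 8.5 mm out from the plane of the mouths.
- rack: fixed grey leaning rack on a light grey base, 244 mm wide; origin on the bench below the middle of the mouths, which is 110 mm high; x horizontal, away from the robot, y along the row. Three slots 72 mm apart, leaning 30 degrees. A plate of a slot's own thickness stops on its step, 70 mm standing out; a thinner one falls deeper, a thicker one does not go in.
- slot_thin (a point): mouth centre of the leftmost (+y) slot, for the 10 mm plate. z = outward slot axis, 30 degrees off vertical towards the robot (parts go in along -z); x along the slot, up the slope; y across. 86 mm long (x); width 24.4 mm at the mouth, tapering to 12.4 at 10 mm depth; a step at 40 mm depth narrows it to 5 mm (floor 75 mm deep). Seated plate: centre 15 mm out along z.
- slot_medium (a point): mouth centre of the middle slot, for the 16 mm plate. z = outward slot axis, 30 degrees off vertical towards the robot (parts go in along -z); x along the slot, up the slope; y across. 86 mm long (x); width 30.4 mm at the mouth, tapering to 18.4 at 10 mm depth; a step at 40 mm depth narrows it to 12 mm (floor 75 mm deep). Seated plate: centre 15 mm out along z.
- slot_thick (a point): mouth centre of the rightmost (-y) slot, for the 22 mm plate. z = outward slot axis, 30 degrees off vertical towards the robot (parts go in along -z); x along the slot, up the slope; y across. 86 mm long (x); width 36.4 mm at the mouth, tapering to 24.4 at 10 mm depth; a step at 40 mm depth narrows it to 18 mm (floor 75 mm deep). Seated plate: centre 15 mm out along z.
- center_thin (a point): centre (half-way up) of the thin yellow plastic spacer plate, 80 mm wide (x), 10 mm thick (y), 110 mm long (z, vertical at the start), about 110 g. Same either way round and either end up. Starts upright in a fixed black foot (100x38 mm, cheeks 32 mm high, plate's lower edge 8 mm above the bench): lift it straight up 30 mm to clear.
- center_medium (a point): centre (half-way up) of the medium green plastic spacer plate, 80 mm wide (x), 16 mm thick (y), 110 mm long (z, vertical at the start), about 170 g. Same either way round and either end up. Starts upright in a fixed black foot (100x44 mm, cheeks 32 mm high, plate's lower edge 8 mm above the bench): lift it straight up 30 mm to clear.
- center_thick (a point): centre (half-way up) of the thick red plastic spacer plate, 80 mm wide (x), 22 mm thick (y), 110 mm long (z, vertical at the start), about 230 g. Same either way round and either end up. Starts upright in a fixed black foot (100x50 mm, cheeks 32 mm high, plate's lower edge 8 mm above the bench): lift it straight up 30 mm to clear.
- timer: white bench timer, 46x68x52 mm; loose bystander to be left alone; origin at the centre of its underside
- tape: roll of beige tape lying flat, 98 mm across, 20 mm high; loose bystander to be left alone; origin at the centre of its underside
- red_bottle: small amber bottle with red cap, 37 mm across, 72 mm high; loose bystander to be left alone; origin at the centre of its underside
- clear_bottle: clear bottle with blue cap, 56 mm across, 104 mm high; loose bystander to be left alone; origin at the centre of its underside
- beaker: small glass beaker, 45 mm across, 52 mm high; loose bystander to be left alone; origin at the centre of its underside
- spacer_thin: the same thin yellow spacer plate; origin at the centre of its lower edge face, axes as for center_thin
- spacer_medium: the same medium green spacer plate; origin at the centre of its lower edge face, axes as for center_medium
- spacer_thick: the same thick red spacer plate; origin at the centre of its lower edge face, axes as for center_thick
Mind the look-alikes: they are no part of the job. Several things have the shape of the spacer_medium; the one meant has the colours described above. Of the things that look like the spacer_thin, the larger one is meant.

How it is judged:
By the outcome, as a careful person would: the job done as asked, in the order asked, and still so for the second after the job is handed in, with the robot touching nothing.
It also fails if it takes over 72 s, if anything falls off the work surface, if the arm or the gripper's body presses on something with over 40 N, if the wrist force passes 120 N, or if a joint passes its speed limit or range.

ROBOT

A 6-joint arm with a two-finger parallel gripper is mounted at the origin on a cart in front of the work surface, level with it; the furniture and walls round the work are solid. World frame = base frame: x ahead of the robot, y to its left, z up, the work surface at z = 0. Lengths are in m, angles in rad, forces in N, time in s.
With the tool pointing down it reaches from about 0.3 to 0.875 m from the base axis. Payload 6.4 kg.
Tool frame: the origin (TCP) lies between the finger pads; the fingertips stand 25 mm ahead of it and the grasp point (between the pads) lies 6 mm ahead of it; z points along the fingers, y is the line along which they close (so a half turn about z gives the same grasp; the last joint's range is limited). The gripper opens to 85 mm and grips with 20 to 120 N. Pads are 22 mm wide; open, the fingers measure 114 mm over their backs; the gripper's body (76 mm by 85 mm) begins 54 mm behind the grasp point. The pads swing forward as they close: fully open they stand 13 mm farther back than shut.
Start: joints at [-1.397, 0.181, 1.607, -0, 1.354, -0.206], TCP at [0.213, -0.534, 0.256] pointing down, gripper open.
Joint ranges: [-2.99, 2.99], [-0.89, 2.07], [0.3, 2.58], [-1.14, 4.28], [0, 2.63], [-3.12, 3.12]. Speed limits (rad/s): [2.57, 2.57, 3.01, 3.14, 3.14, 3.14].

INTERFACE

Orientations are given as a unit quaternion [w, x, y, z].
In Python, from bench import ctrl gives the robot as it stands.
- The arm moves only by the tool servo_tool, never from a script. Its argument "series" is text: rows parted by semicolons, each of 7 numbers parted by spaces: the gripper command: -1 is fully open, 1 is shut, values between are in proportion, then the shift along the tool's x, y, z in m, then the turn, a rotation vector about the tool's x, y, z in degrees. A call has 1 to 12 rows; each row is the pose to reach, as a shift and turn from the pose commanded when the call began, along the tool's axes at that moment; what a row does not reach only later rows make up. A row lasts 1/12 s, in which the tool goes at most 41.7 mm and 7.16 degrees, less where a joint would pass 70% of its speed; a pose out of reach is approached as far as the arm can. A call with a gripper value outside its range is refused whole. The fingers move at their own pace and stop on an object; the grip force is fixed at half the most. Time passes only in rows, so rows that repeat a pose let the fingers close. It gives the time, the measured TCP pose, the force, the opening and the grip force at its end, in the units of the state.
- ctrl.get_obs(): the state, without advancing time (a new reading comes with each control period).
- ctrl.camera(name): name is "scene" or "top" or "wrist"; returns a dict with "img" (420x560x3 uint8, red, green, blue), "z_map" (420x560 float32, m along the optical axis (not along the pixel's ray), 0 where there is no reading), "fovy" (degrees; the focal length in pixels is half the picture's height over the tangent of half this angle, whatever the lens; pixels are square), "cx", "cy" (the principal point, pixels), "extrinsics" (4x4, takes a point from camera to world coordinates); the wrist camera has in their place "T_tool_cam" (4x4, takes a point from camera to tool coordinates, whose origin is the TCP and whose axes are the flange's). Camera axes: x right, y down, z forward; pixel columns grow to the right and rows downward; lengths in m; the calibration is good to about 2 mm. A picture is of the moment at which its call begins: read the wrist's pose just before it.
- ctrl.hand_in(): hands the job in; it is judged then, once.
The state is a dict: "time_s": time; "q": joint angles; "dq": joint speeds; "joint_efforts": joint torques, N m; "eef_pos": TCP position; "eef_rot": TCP orientation; "wrist_force": force on the tool from outside, world axes, zero at the start; "torque": the same for the moment, N m; "opening": opening from 0.0 (shut) to 1.0 (fully open); "grasp_force": force on a finger pad.
Only numpy, scipy, OpenCV 4.12 (cv2) and the standard library are available. Lean on these libraries where they do the work, as an engineer would, in place of code of your own. Each camera call takes 0.05 s, during which the arm holds its last target. There are 200 camera calls.

## Working session

There is one attempt and no reset: what is moved stays moved. The work goes in short steps, Python scripts to look and compute and a tool call to move; the robot and the scene stay as the last step left them, time stands still between calls to the robot, and variables do not carry over. Pictures are saved under pics/ and viewed, at most 10 in all, crops included, and the job is handed in when it is done.

Besides the shell and the picture viewer there is one more tool, called after "Call:" as name(argument=value, ...) on one line, values as JSON. servo_tool: Moves the arm, as the interface text tells. Its arguments: {"type":"object","properties":{"series":{"type":"string"}},"required":["series"]}

```bash
mkdir -p pics; ls; cat > h.py <<'E'
import numpy as np, cv2
from bench import ctrl
from scipy.spatial.transform import Rotation as R
def cam(n,save=None):
    o=ctrl.get_obs(); c=ctrl.camera(n)
    z=c["z_map"]; f=z.shape[0]/2/np.tan(np.radians(c["fovy"])/2)
    v,u=np.indices(z.shape)
    P=np.stack([(u-c["cx"])/f*z,(v-c["cy"])/f*z,z],-1)
    if n=="wrist":
        T=np.eye(4); w,x,y,zz=o["eef_rot"]; T[:3,:3]=R.from_quat([x,y,zz,w]).as_matrix(); T[:3,3]=o["eef_pos"]
        T=T@np.array(c["T_tool_cam"])
    else: T=np.array(c["extrinsics"])
    W=P@T[:3,:3].T+T[:3,3]; W[z==0]=np.nan
    if save: cv2.imwrite("pics/"+save,c["img"][...,::-1])
    return c["img"],W
E
python3 - <<'E'
from h import *
o=ctrl.get_obs();print({k:np.round(v,3) for k,v in o.items()})
for n in("scene","top"):
    i,W=cam(n,n+"0.png"); np.savez(n+"0.npz",i=i,W=W)
E
```

```text
pics
{'time_s': np.float64(0.0), 'q': array([-1.397,  0.182,  1.608, -0.   ,  1.354, -0.206]), 'dq': array([ 0.   , -0.   , -0.001,  0.001,  0.001, -0.001]), 'joint_efforts': array([ 0.0000e+00, -4.4486e+01, -3.5134e+01, -0.0000e+00,  9.0000e-03,
        0.0000e+00]), 'eef_pos': array([ 0.213, -0.533,  0.255]), 'eef_rot': array([-0.001,  0.982,  0.189,  0.   ]), 'wrist_force': array([ 0.04 , -0.179, -0.674]), 'torque': array([ 0.008,  0.038, -0.026]), 'grasp_force': np.float64(0.0), 'opening': np.float64(0.999)}
```

View pics/scene0.png

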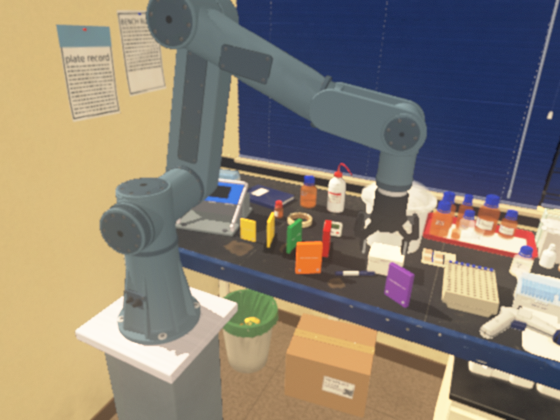

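View pics/top0.png

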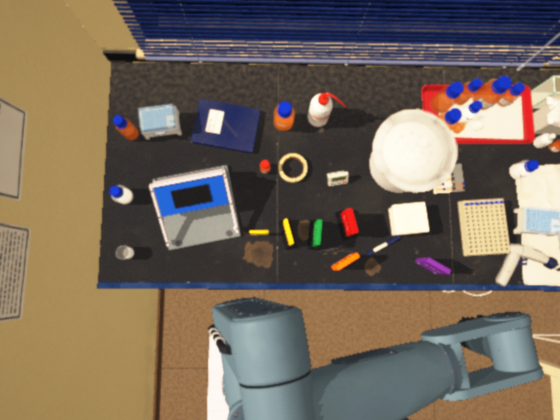

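Candidates (top view): the yellow plate at (288,232) is the large one and the one at (258,232) is the small decoy. Green is at (317,232) and red at (347,222). The orange one at (345,261) and the purple one at (433,265) are medium-shaped decoys. The rack is at (195,207), with its black pad at (192,195). I'll measure these and take one close crop.

```bash
python3 - <<'E'
from h import *
d=np.load("top0.npz");i=d["i"];W=d["W"]
hsv=cv2.cvtColor(i,cv2.COLOR_RGB2HSV)
def rep(n,box,lo,hi,zmin=.1,zmax=.2):
    u0,v0,u1,v1=box; h=hsv[v0:v1,u0:u1];m=cv2.inRange(h,lo,hi)>0
    w=W[v0:v1,u0:u1]; m&=(w[...,2]>zmin)&(w[...,2]<zmax)
    p=w[m]
    if len(p)<4: print(n,"few");return
    zt=np.median(p[:,2])
    (c,s,a)=cv2.minAreaRect((p[:,:2]*1000).astype(np.float32))
    print(n,len(p),"z",zt.round(4),"mean",p.mean(0).round(4),"rect",np.round(c,1),np.round(s,1),round(a,1))
    return p
rep("yellow",(275,212,302,252),(20,100,60),(35,255,255))
rep("ysmall",(240,222,274,242),(20,100,60),(35,255,255),.03)
rep("green",(302,210,332,255),(40,80,40),(90,255,255))
rep("red",(333,200,365,242),(0,120,60),(8,255,255))
rep("red2",(333,200,365,242),(170,120,60),(180,255,255))
p=rep("cover",(150,165,242,250),(100,120,60),(125,255,255),.02,.4)
def plane(p):
    c=p.mean(0);u,s,vt=np.linalg.svd(p-c);n=vt[2]*np.sign(vt[2][2]);return c,n,s[2]/len(p)**.5
print(plane(p)); print("ext",p.min(0),p.max(0))
q=rep("pad",(165,180,220,212),(0,0,0),(180,255,50),.02,.4)
print(plane(q),len(q))
rep("bottle",(255,155,275,178),(0,0,40),(180,255,255),.05,.1)
rep("clear",(105,180,135,208),(0,0,40),(180,255,255),.05,.15)
c=np.hstack([cv2.resize(i[160:280,100:380],None,fx=2.8,fy=2.8)]);cv2.imwrite("pics/crop.png",c[...,::-1])
for u,v in((192,195),(192,205),(192,190),(170,235),(200,180),(200,225)):print(u,v,W[v,u].round(4))
E
```

```text
yellow 89 z 0.1153 mean [ 0.4867 -0.0946  0.1149] rect [487.  -94.8] [78.9 10.2] 15.7
ysmall 59 z 0.0792 mean [ 0.4871 -0.0017  0.0741] rect [487.6  -1. ] [ 7.8 58.2] 4.4
green 143 z 0.1153 mean [ 0.4841 -0.1876  0.1148] rect [ 484.  -188.1] [16.2 78.2] 84.5
red 200 z 0.1158 mean [ 0.5204 -0.2916  0.115 ] rect [ 521.2 -292.7] [79.6 23. ] 14.7
red2 few
cover 1420 z 0.1149 mean [0.5959 0.212  0.1144] rect [595.4 211.4] [ 84.9 214.8] 11.8
(array([0.59594629, 0.21203843, 0.11439611]), array([-0.49217569, -0.10136306,  0.86457425]), np.float64(0.0027423461781741513))
ext [0.53339869 0.10093672 0.08441123] [0.6553447  0.32386283 0.14430139]
pad 555 z 0.1169 mean [0.5951 0.2114 0.117 ] rect [594.9 211. ] [ 45.5 111.7] 12.0
(array([0.59506129, 0.21143453, 0.11699195]), array([-0.50547325, -0.10448048,  0.85649321]), np.float64(0.0028349201400045742)) 555
bottle 68 z 0.0675 mean [ 0.711  -0.0174  0.0657] rect [713.3 -18. ] [26.6 27.9] 88.0
clear 263 z 0.077 mean [0.6075 0.4487 0.0806] rect [608.  450.4] [48.7 54. ] 60.3
192 195 [0.5975 0.2089 0.1184]
192 205 [0.5683 0.2108 0.1022]
192 190 [0.6121 0.208  0.1257]
170 235 [0.4805 0.2981 0.0077]
200 180 [0.6419 0.1824 0.1363]
200 225 [0.5148 0.1989 0.0089]
```

View pics/crop.png

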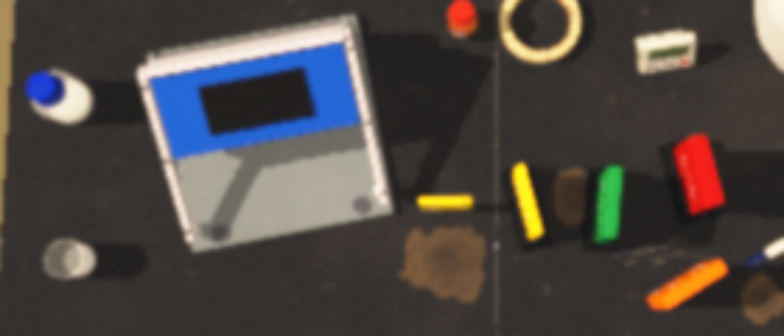

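Pad centre is about (0.595, 0.211, 0.117), which matches the expected 0.1174 height, and the rack yaw is about 11.8°. Plate sizes measure 79x10, 78x16 and 80x23, so the choice is right: large yellow, green and red. Next I'll write a move helper and go to a wrist viewpoint over the plates.

```bash
cat >> h.py <<'E'
def down(yaw): # tool pointing down, tool x at yaw(deg)
    return R.from_euler('z',yaw,degrees=True).as_matrix()@np.diag([1,-1,-1.])
def slope(yaw,tilt=30): # tool z = -outward normal
    return R.from_euler('ZY',[yaw,-tilt],degrees=True).as_matrix()@np.diag([1,-1,-1.])
def pose():
    o=ctrl.get_obs();w,x,y,z=o["eef_rot"];return np.array(o["eef_pos"]),R.from_quat([x,y,z,w]).as_matrix(),o
def go(*targets,p=None,r=None):
    """targets (pos, rotmat): shift mm & rotvec deg in tool frame now; p,r = commanded start"""
    if p is None: p,r,_=pose()
    for t,m in targets:
        s=r.T@(np.array(t)-p); v=R.from_matrix(r.T@m).as_rotvec(degrees=True)
        print("shift",s.round(4),"rot",v.round(2),"rows",round(np.linalg.norm(s)/.0417,1),round(np.linalg.norm(v)/7.16,1))
E
python3 - <<'E'
from h import *
print(np.round(ctrl.camera("wrist")["T_tool_cam"],3), ctrl.camera("wrist")["fovy"])
go(([.42,-.2,.36],down(8)))
E
```

```text
[[ 0.001 -0.962 -0.274  0.07 ]
 [ 1.     0.001 -0.001 -0.001]
 [ 0.001 -0.274  0.962 -0.119]
 [ 0.     0.     0.     1.   ]] 65.98945555976537
shift [ 0.3159 -0.2334 -0.104 ] rot [-6.000e-02 -1.000e-02  1.376e+01] rows 9.7 1.9
```

```bash
python3 - <<'E'
from h import *
go(([.52,-.19,.34],down(8)))
E
```

```text
shift [ 0.4124 -0.2056 -0.084 ] rot [-6.000e-02 -1.000e-02  1.376e+01] rows 11.2 1.9
```

Call:
servo_tool(series="-1 0.03 -0.015 -0.03 0 0 3; -1 0.07 -0.035 -0.06 0 0 8; -1 0.11 -0.055 -0.084 0 0 14; -1 0.15 -0.075 -0.084 0 0 14; -1 0.19 -0.095 -0.084 0 0 14; -1 0.23 -0.115 -0.084 0 0 14; -1 0.27 -0.135 -0.084 0 0 14; -1 0.305 -0.152 -0.084 0 0 14; -1 0.34 -0.17 -0.084 0 0 14; -1 0.375 -0.188 -0.084 0 0 14; -1 0.4 -0.2 -0.084 0 0 14; -1 0.41 -0.205 -0.084 0 0 14")

```text
time_s: 1.2
eef_pos: [0.5198, -0.1882, 0.3402]
eef_rot: [-0.001, 0.998, 0.069, 0.0]
wrist_force: [-0.2, -1.4, -0.5]
opening: 1.001
grasp_force: 0.0
```

```bash
cat >> h.py <<'E'
COL={"yellow":((20,110,60),(35,255,255)),"green":((40,90,40),(90,255,255)),"red":((0,130,60),(6,255,255))}
def plates(n="wrist",save=None,zmin=.1,zmax=.135):
    i,W=cam(n,save); hsv=cv2.cvtColor(i,cv2.COLOR_RGB2HSV); out={}
    for k,(lo,hi) in COL.items():
        m=cv2.inRange(hsv,lo,hi)
        if k=="red": m|=cv2.inRange(hsv,(174,130,60),(180,255,255))
        m=((m>0)&(W[...,2]>zmin)&(W[...,2]<zmax)).astype(np.uint8)
        nn,l,s,c=cv2.connectedComponentsWithStats(m)
        if nn<2: print(k,"none");continue
        j=1+np.argmax(s[1:,4]); p=W[l==j]
        cc,sz,a=cv2.minAreaRect((p[:,:2]*1000).astype(np.float32))
        if sz[0]<sz[1]: a-=90
        q=p[:,:2]-p[:,:2].mean(0); e=np.linalg.svd(q,full_matrices=False)[2][0]; a2=np.degrees(np.arctan(e[1]/e[0]))
        print(k,len(p),"ctr",np.round(cc,1),"mean",(p.mean(0)*1000).round(1),"size",np.round(sz,1),"yaw",round(a,1),round(a2,1),"pix",c[j].round())
    return i,W
E
python3 - <<'E'
from h import *
p,r,o=pose(); print(p.round(4),o["time_s"]); plates(save="w1.png")
E
```

```text
[ 0.5198 -0.1882  0.3402] 1.2
yellow 966 ctr [486.3 -93.3] mean [488.5 -94.4 115.7] size [79.6 10.5] yaw 15.2 15.5 pix [192. 202.]
green 1063 ctr [ 484.3 -186.6] mean [ 487.1 -186.5  118.4] size [16.1 80. ] yaw -5.2 -5.2 pix [276. 216.]
red 1736 ctr [ 520.5 -290.9] mean [ 522.3 -288.7  117.3] size [79.8 22.4] yaw 14.7 14.6 pix [373. 197.]
```

```bash
python3 - <<'E'
from h import *
go(([.494,.19,.29],slope(11.8)))
E
```

```text
shift [ 0.0253 -0.3761  0.0511] rot [ 0.86 29.86 -3.72] rows 9.1 4.2
```

Call:
servo_tool(series="1 0 -0.03 0.005 0 3 0; 1 0.005 -0.07 0.01 0 6 -1; 1 0.01 -0.11 0.02 0 10 -1; 1 0.015 -0.15 0.03 0 14 -2; 1 0.02 -0.19 0.04 0 18 -2; 1 0.025 -0.23 0.05 0.5 22 -3; 1 0.025 -0.27 0.051 0.5 26 -3; 1 0.025 -0.31 0.051 0.9 30 -3.7; 1 0.025 -0.345 0.051 0.9 29.9 -3.7; 1 0.025 -0.365 0.051 0.9 29.9 -3.7; 1 0.025 -0.376 0.051 0.9 29.9 -3.7; 1 0.025 -0.376 0.051 0.9 29.9 -3.7")

```text
time_s: 2.25
eef_pos: [0.491, 0.1865, 0.2892]
eef_rot: [-0.026, 0.961, 0.099, 0.257]
wrist_force: [0.2, -0.7, -0.1]
opening: 0.002
grasp_force: 0.0
```

```bash
python3 - <<'E'
from h import *
p,r,o=pose(); print(p.round(4),o["time_s"],R.from_matrix(slope(11.8).T@r).as_rotvec(degrees=True).round(2))
i,W=cam("wrist","w2.png"); np.savez("w2.npz",i=i,W=W,p=p,r=r)
E
```

```text
[0.491  0.1865 0.2892] 2.25 [-0.09 -0.1   0.03]
```

View pics/w2.png

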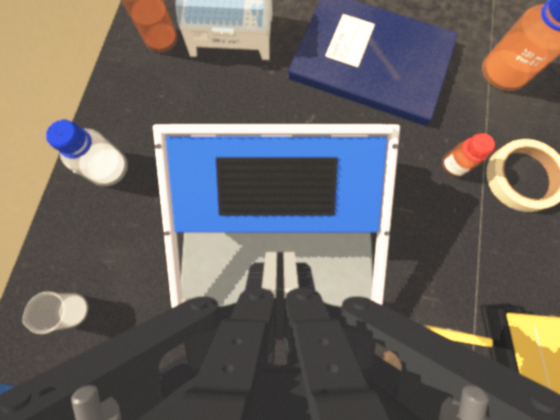

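The pad spans u 216–337 and v 157–216 with its centre near (276,186). The blue cover spans u 166–385, and the rails look parallel to the image, so the yaw is right.

```bash
python3 - <<'E'
from h import *
d=np.load("w2.npz");i=d["i"];W=d["W"]
hsv=cv2.cvtColor(i,cv2.COLOR_RGB2HSV)
box=np.zeros(i.shape[:2],bool);box[140:228,175:380]=1
m=box&(hsv[...,2]<75)&(hsv[...,1]<140)
m=cv2.morphologyEx(m.astype(np.uint8),cv2.MORPH_OPEN,np.ones((3,3)))>0
p=W[m&np.isfinite(W[...,2])]
pl=np.median(p,0);u,s,vt=np.linalg.svd(p-p.mean(0),full_matrices=False);n=vt[2]*np.sign(vt[2][2])
print("n",n.round(4),"tilt",np.degrees(np.arccos(n[2])),"yaw",np.degrees(np.arctan2(-n[1],-n[0])))
S=slope(11.8)@np.diag([1,-1,-1.])
q=p@S; lo,hi=np.percentile(q,[.5,99.5],0); c=(lo+hi)/2; print("pad size",(hi-lo).round(4),"centre",(S@np.array([c[0],c[1],np.median(q[:,2])])).round(4))
(ce,sz,a)=cv2.minAreaRect((q[:,:2]*1000).astype(np.float32));print("rect",np.round(sz,1),a)
# cover
b=np.zeros_like(box);b[125:240,150:395]=1
mb=(cv2.inRange(hsv,(100,120,60),(125,255,255))>0)&b&np.isfinite(W[...,2])
q2=W[mb]@S;l2,h2=np.percentile(q2,[.5,99.5],0);print("cover size",(h2-l2).round(4),"edges rel pad c",(l2-c).round(4),(h2-c).round(4))
print("cover-plane offset",np.median(q[:,2])-np.median(q2[:,2]))
# grey rack front / rails
E
```

```text
n [-0.4893 -0.1032  0.866 ] tilt 30.007260933307833 yaw 11.909844661727044
pad size [0.0553 0.1156 0.0039] centre [0.5922 0.2123 0.1187]
rect [ 56.5 116.9] 0.07540338486433029
cover size [0.0966 0.2124 0.0045] edges rel pad c [-0.0481 -0.106  -0.0047] [ 4.850e-02  1.065e-01 -1.000e-04]
cover-plane offset 0.0026993705674056012
```

```bash
python3 - <<'E'
from h import *
c=np.array([.5922,.2123,.1187]);S=slope(11.8);n=-S[:,2]
go((c+n*.035,S),(c+n*.025,S),(c+n*.025-S[:,0]*.105,S))
E
```

```text
shift [ 0.0053 -0.0061  0.1647] rot [ 0.14  0.11 -0.05] rows 4.0 0.0
shift [ 0.0053 -0.0062  0.1747] rot [ 0.14  0.11 -0.05] rows 4.2 0.0
shift [-0.0997 -0.0061  0.1749] rot [ 0.14  0.11 -0.05] rows 4.8 0.0
```

Call:
servo_tool(series="1 0.002 -0.002 0.04 0 0 0; 1 0.004 -0.004 0.08 0 0 0; 1 0.004 -0.005 0.115 0 0 0; 1 0.004 -0.005 0.14 0 0 0; 1 0.004 -0.005 0.155 0 0 0; 1 0.004 -0.005 0.163 0 0 0; 1 0.004 -0.005 0.163 0 0 0; 1 0.004 -0.005 0.163 0 0 0")

```text
time_s: 2.97
eef_pos: [0.5743, 0.2051, 0.1501]
eef_rot: [-0.025, 0.961, 0.097, 0.257]
wrist_force: [-1.0, 0.7, -0.3]
opening: 0.003
grasp_force: 0.0
```

Call:
servo_tool(series="1 0 0 0.003 0 0 0; 1 0 0 0.006 0 0 0; 1 0 0 0.008 0 0 0; 1 0 0 0.008 0 0 0")

```text
time_s: 3.3
eef_pos: [0.5781, 0.2068, 0.1435]
eef_rot: [-0.025, 0.961, 0.097, 0.257]
wrist_force: [-0.2, -0.4, 0.3]
opening: -0.0
grasp_force: 0.0
```

```bash
python3 - <<'E'
from h import *
c=np.array([.5922,.2123,.1187]);S=slope(11.8);n=-S[:,2]
go((c+n*.025,S)); print((S.T@ctrl.get_obs()["wrist_force"]).round(1))
E
```

```text
shift [ 0.0006 -0.0025  0.0039] rot [ 0.21  0.05 -0.19] rows 0.1 0.0
[-0.1  0.4 -0.4]
```

Call:
servo_tool(series="1 0 -0.002 0.002 0 0 0; 1 0 -0.002 0.004 0 0 0; 1 0 -0.002 0.005 0 0 0; 1 0 -0.002 0.005 0 0 0")

```text
time_s: 3.63
eef_pos: [0.58, 0.2094, 0.1389]
eef_rot: [-0.025, 0.961, 0.097, 0.257]
wrist_force: [-1.8, 0.1, 2.6]
opening: -0.001
grasp_force: 1.4
```

Call:
servo_tool(series="1 0 0 0.001 0 0 0; 1 0 0 0.001 0 0 0")

```text
time_s: 3.8
eef_pos: [0.5802, 0.2095, 0.1389]
eef_rot: [-0.025, 0.961, 0.098, 0.257]
wrist_force: [-13.1, -4.1, 14.9]
opening: 0.005
grasp_force: 9.5
```

Call:
servo_tool(series="1 0 0 -0.0003 0 0 0; 1 -0.008 0 -0.0004 0 0 0; 1 -0.018 0 -0.0004 0 0 0; 1 -0.028 0 -0.0004 0 0 0; 1 -0.035 0 -0.0004 0 0 0; 1 -0.035 0 -0.0004 0 0 0")

```text
time_s: 4.3
eef_pos: [0.5494, 0.2028, 0.1207]
eef_rot: [-0.025, 0.961, 0.097, 0.257]
wrist_force: [-7.7, -3.0, 12.4]
opening: -0.001
grasp_force: 7.4
```

```bash
python3 - <<'E'
from h import *
S=slope(11.8);p,r,o=pose();print((r.T@o["wrist_force"]).round(1),R.from_matrix(S.T@r).as_rotvec(degrees=True).round(2),(S.T@p).round(4))
E
```

```text
[ -0.9   1.4 -14.8] [-0.22 -0.09  0.16] [ 0.562  -0.0862  0.1851]
```

Call:
servo_tool(series="1 -0.01 0 0 0 0 0; 1 -0.02 0 0 0 0 0; 1 -0.03 0 0 0 0 0; 1 -0.04 0 0 0 0 0; 1 -0.05 0 0 0 0 0; 1 -0.06 0 0 0 0 0; 1 -0.067 0 0 0 0 0; 1 -0.072 0 0 0 0 0; 1 -0.072 0 0 0 0 0")

```text
time_s: 5.05
eef_pos: [0.4883, 0.1901, 0.0846]
eef_rot: [-0.025, 0.961, 0.097, 0.257]
wrist_force: [-8.6, -7.3, 15.4]
opening: 0.006
grasp_force: 9.3
```

```bash
python3 - <<'E'
from h import *
S=slope(11.8);p,r,o=pose();print((r.T@o["wrist_force"]).round(1),(S.T@p).round(4))
E
```

```text
[ -0.9   5.5 -18.2] [ 0.4899 -0.0862  0.1852]
```

Call:
servo_tool(series="1 -0.003 0 0 0 0 0; 1 -0.005 0 0 0 0 0; 1 -0.005 0 0 0 0 0")

```text
time_s: 5.3
eef_pos: [0.4849, 0.1893, 0.0826]
eef_rot: [-0.025, 0.961, 0.097, 0.257]
wrist_force: [-7.8, -6.2, 14.0]
opening: -0.003
grasp_force: 7.9
```

```bash
python3 - <<'E'
from h import *
S=slope(11.8);p,r,o=pose();print((r.T@o["wrist_force"]).round(1),(S.T@p).round(4))
E
```

```text
[ -0.7   4.5 -16.5] [ 0.4859 -0.0862  0.1851]
```

Call:
servo_tool(series="1 0 0 -0.02 0 0 0; 1 0.03 0 -0.06 0 0 0; 1 0.06 0 -0.1 0 0 0; 1 0.08 0 -0.14 0 0 0; 1 0.1 0 -0.17 0 0 0; 1 0.1 0 -0.17 0 0 0")

```text
time_s: 5.8
eef_pos: [0.4891, 0.1908, 0.2866]
eef_rot: [-0.025, 0.96, 0.097, 0.262]
wrist_force: [1.2, -0.3, 1.2]
opening: 0.004
grasp_force: 0.0
```

```bash
python3 - <<'E'
from h import *
p,r,o=pose(); print(p.round(4),o["time_s"])
i,W=cam("wrist","w3.png"); np.savez("w3.npz",i=i,W=W,p=p,r=r)
E
```

```text
[0.4891 0.1908 0.2866] 5.8
```

View pics/w3.png

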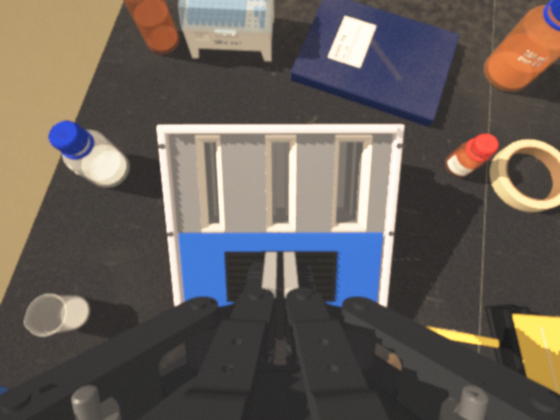

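The cover is open: its blue upper edge is now at v≈233, and the three slots sit at u≈210, 281 and 350 (v 137–230). I'll measure the travel and the mouths.

```bash
python3 - <<'E'
from h import *
S=slope(11.8)@np.diag([1,-1,-1.])
T=np.zeros(2)
d0=np.load("w2.npz");d=np.load("w3.npz")
def edge(d,lo,hi):
    hsv=cv2.cvtColor(d["i"],cv2.COLOR_RGB2HSV);b=np.zeros(hsv.shape[:2],bool);b[lo:hi,200:360]=1
    m=(cv2.inRange(hsv,(100,120,60),(125,255,255))>0)&b&np.isfinite(d["W"][...,2])
    q=d["W"][m]@S;return np.percentile(q[:,0],99.5),np.percentile(q[:,2],50)
print("cover upper edge",edge(d0,125,240),edge(d,200,300))
c=np.array([.5922,.2123,.1187])@S; print("pad0 in S",c.round(4))
q=d["W"]@S-np.array([c[0],c[1],c[2]-.0085])   # nominal mouth frame
for v in (150,165,185,205,220):
    row=q[v,160:405]; z=row[:,2]
    k=np.isfinite(z)&(z<-.002); y=row[:,1]
    # contiguous deep segments
    idx=np.where(k)[0]; segs=np.split(idx,np.where(np.diff(idx)>3)[0]+1)
    print(v,"x%.4f"%np.nanmedian(row[:,0]),[(round(y[s[0]]*1e3,1),round(y[s[-1]]*1e3,1),round(z[s].min()*1e3)) for s in segs if len(s)>4], "face z",np.round(np.nanmedian(z[~k]),4))
for u in (197,209,222,266,281,295,334,350,366):
    col=q[130:232,u]; k=np.isfinite(col[:,2])&(col[:,2]<-.003); print(u,"y%.4f"%np.nanmedian(col[:,1]),"x",np.round(col[k][[0,-1],0]*1e3,1) if k.any() else None)
E
```

```text
cover upper edge (np.float64(0.6475379198217812), np.float64(-0.21144974637292402)) (np.float64(0.604115430932163), np.float64(-0.21144301458727158))
pad0 in S [ 0.599   0.0867 -0.2088]
150 x0.0355 [(np.float64(83.4), np.float64(61.4), -52), (np.float64(13.5), np.float64(-12.6), -76), (np.float64(-54.6), np.float64(-88.7), -76)] face z -0.0
165 x0.0206 [(np.float64(82.5), np.float64(62.6), -53), (np.float64(13.7), np.float64(-14.7), -77), (np.float64(-55.3), np.float64(-88.7), -76), (np.float64(-168.9), np.float64(-174.1), -131)] face z -0.0002
185 x0.0002 [(np.float64(83.8), np.float64(62.7), -52), (np.float64(13.9), np.float64(-12.9), -76), (np.float64(-55.3), np.float64(-89.1), -78), (np.float64(-163.0), np.float64(-171.4), -115)] face z -0.0
205 x-0.0209 [(np.float64(163.3), np.float64(157.8), -102), (np.float64(82.4), np.float64(61.2), -52), (np.float64(14.2), np.float64(-14.1), -76), (np.float64(-55.0), np.float64(-88.9), -77), (np.float64(-158.0), np.float64(-169.2), -102)] face z -0.0001
220 x-0.0372 [(np.float64(161.0), np.float64(154.6), -91), (np.float64(83.3), np.float64(62.4), -20), (np.float64(13.4), np.float64(-13.2), -20), (np.float64(-55.9), np.float64(-88.8), -19), (np.float64(-154.6), np.float64(-166.3), -91)] face z -0.0001
197 y0.0851 x [51.1 41.6]
209 y0.0786 x [ 51.1 -44.6]
222 y0.0597 x [ 51.6 -44.7]
266 y0.0148 x [51.6 36.5]
281 y-0.0010 x [ 51.5 -44.9]
295 y-0.0148 x [51.5 50.9]
334 y-0.0550 x [ 51.5 -45.2]
350 y-0.0806 x [ 51.5 -45.3]
366 y-0.0879 x [51.5 -8.9]
```

```bash
python3 - <<'E'
from h import *
S=slope(11.8)@np.diag([1,-1,-1.])
d=np.load("w3.npz");c=np.array([.5922,.2123,.1187])@S
q=(d["W"]@S-np.array([c[0],c[1],c[2]-.0085]))*1e3
hsv=cv2.cvtColor(d["i"],cv2.COLOR_RGB2HSV)
for u in (281,):
  for v in list(range(122,144,1))+list(range(224,242)): print(u,v,q[v,u].round(1),hsv[v,u])
# cover edge from jump in z to +6 
for u in (230,250,300,320,245): 
    v=[v for v in range(215,260) if 4<q[v,u,2]<8][0]; print("edge",u,v,q[v,u].round(1))
d0=np.load("w2.npz");q0=(d0["W"]@S-np.array([c[0],c[1],c[2]-.0085]))*1e3
for u in (230,250,300,320): 
    v=[v for v in range(120,165) if 4<q0[v,u,2]<8]; print("edge0",u,v[0],q0[v[0],u].round(1))
E
```

```text
281 122 [  62.7   -1.8 -163.8] [14 36 79]
281 123 [  61.3   -1.8 -162.1] [ 12  44 117]
281 124 [ 60.6  -0.7 -15. ] [ 13  47 201]
281 125 [59.8 -0.5 10.1] [ 16  25 249]
281 126 [58.9 -0.5 12.3] [ 19  11 254]
281 127 [58.  -0.5 12.1] [ 20   9 254]
281 128 [57.  -0.5 12.2] [ 20  12 254]
281 129 [56.1 -0.5 12.2] [ 19  14 253]
281 130 [55.2 -0.5 11.7] [ 18  18 252]
281 131 [54.3 -0.5 10.3] [ 16  24 248]
281 132 [53.4 -0.5 11.3] [ 17  37 233]
281 133 [ 51.5  -0.7 -19.3] [ 14  47 197]
281 134 [50.9 -0.6 -8.9] [ 16  52 187]
281 135 [50.2 -0.6 -0. ] [ 15  56 204]
281 136 [49.3 -0.6  0.2] [ 16  58 212]
281 137 [48.3 -0.6  0.5] [ 16  58 207]
281 138 [47.3 -0.6 -1.1] [ 16  60 195]
281 139 [46.1 -0.6 -5. ] [ 17  59 185]
281 140 [45.1 -0.6 -5.5] [ 17  58 177]
281 141 [44.  -0.6 -8.8] [ 16  51 164]
281 142 [ 39.1  -1.1 -75.9] [ 17  40 146]
281 143 [ 38.   -1.1 -75. ] [ 15  30 134]
281 224 [-43.3  -0.5  -6.3] [ 20  39 246]
281 225 [-44.2  -0.5  -5.5] [ 22  27 252]
281 226 [-44.9  -0.5  -4.2] [ 24  24 253]
281 227 [-45.4  -0.4  -2.4] [ 23  23 253]
281 228 [-46.1  -0.4  -1.1] [ 24  25 253]
281 229 [-46.7  -0.4   0.5] [ 23  28 252]
281 230 [-48.1  -0.4  -0.3] [ 20  36 247]
281 231 [-49.3  -0.4  -0.5] [ 16  38 230]
281 232 [-48.9  -0.4   3.9] [127  30 197]
281 233 [-49.7  -0.4   4.9] [112 120 212]
281 234 [-50.4  -0.4   6.1] [109 167 220]
281 235 [-51.7  -0.4   5.5] [109 175 220]
281 236 [-52.7  -0.4   5.8] [109 175 219]
281 237 [-53.8  -0.4   5.7] [109 177 216]
281 238 [-54.9  -0.4   5.9] [109 174 218]
281 239 [-55.8  -0.4   6.4] [109 177 216]
281 240 [-56.7  -0.4   6.9] [109 175 217]
281 241 [-58.2  -0.4   5.9] [109 175 218]
edge 230 233 [-49.4  53.    5.1]
edge 250 233 [-49.7  32.2   4.4]
edge 300 233 [-49.5 -20.3   5.6]
edge 320 232 [-49.  -41.4   4.2]
edge 245 233 [-49.5  37.3   5.1]
edge0 230 136 [49.4 45.1  4.2]
edge0 250 136 [49.5 25.5  5. ]
edge0 300 136 [ 49.4 -23.    4.8]
edge0 320 136 [ 49.4 -42.4   4.7]
```

Travel comes out at about 99 mm (edge +49.5 → −49.5) with no end-stop force felt, so it may be a few mm short. I'll press again and drag on until the stop pushes back.

Call:
servo_tool(series="1 -0.02 0 0.04 0 0 0; 1 -0.05 0 0.08 0 0 0; 1 -0.08 0 0.12 0 0 0; 1 -0.085 0 0.15 0 0 0; 1 -0.085 0 0.163 0 0 0; 1 -0.085 0 0.168 0 0 0; 1 -0.085 0 0.17 0 0 0; 1 -0.085 0 0.17 0 0 0")

```text
time_s: 6.52
eef_pos: [0.4982, 0.1926, 0.0906]
eef_rot: [-0.025, 0.961, 0.097, 0.257]
wrist_force: [-1.5, -0.6, 6.9]
opening: -0.001
grasp_force: 3.9
```

Call:
servo_tool(series="1 -0.005 0 0 0 0 0; 1 -0.01 0 0 0 0 0; 1 -0.01 0 0 0 0 0")

```text
time_s: 6.77
eef_pos: [0.4884, 0.1904, 0.0848]
eef_rot: [-0.025, 0.961, 0.097, 0.257]
wrist_force: [-6.9, -3.4, 10.8]
opening: -0.002
grasp_force: 6.7
```

```bash
cat >> h.py <<'E'
def st():
    S=slope(11.8);p,r,o=pose();print("F tool",(r.T@o["wrist_force"]).round(1),"p in S",(S.T@p).round(4),p.round(4),"rot",R.from_matrix(S.T@r).as_rotvec(degrees=True).round(2),"t",o["time_s"])
E
python3 -c "
from h import *;st()"
```

```text
F tool [ -1.1   1.9 -13. ] p in S [ 0.4901 -0.0865  0.1851] [0.4884 0.1904 0.0848] rot [-0.22 -0.11  0.17] t 6.7667
```

Call:
servo_tool(series="1 -0.004 0 0 0 0 0; 1 -0.008 0 0 0 0 0; 1 -0.012 0 0 0 0 0; 1 -0.012 0 0 0 0 0")

```text
time_s: 7.1
eef_pos: [0.4793, 0.1885, 0.0794]
eef_rot: [-0.025, 0.961, 0.097, 0.258]
wrist_force: [-3.5, -0.1, 7.6]
opening: -0.002
grasp_force: 3.8
```

```bash
python3 -c "
from h import *;st()"
```

```text
F tool [ 0.8 -0.5 -8.3] p in S [ 0.4794 -0.0865  0.185 ] [0.4793 0.1885 0.0794] rot [-0.22  0.02  0.19] t 7.1
```

Call:
servo_tool(series="1 -0.002 0 0.0004 0 0 0; 1 -0.005 0 0.0004 0 0 0; 1 -0.008 0 0.0004 0 0 0; 1 -0.008 0 0.0004 0 0 0")

```text
time_s: 7.43
eef_pos: [0.4746, 0.1873, 0.0766]
eef_rot: [-0.025, 0.96, 0.097, 0.26]
wrist_force: [-0.4, -0.9, 10.4]
opening: 0.0
grasp_force: 4.8
```

```bash
python3 -c "
from h import *;st()"
```

```text
F tool [ 4.8  0.8 -9.3] p in S [ 0.4738 -0.0863  0.1851] [0.4746 0.1873 0.0766] rot [-0.25  0.27  0.19] t 7.4333
```

Call:
servo_tool(series="1 0 0 -0.01 0 0 0; 1 0.005 0 -0.04 0 0 0; 0 0.04 0 -0.08 0 0 0; -1 0.08 0 -0.12 0 0 0; -1 0.11 0 -0.16 0 0 0; -1 0.12 0 -0.19 0 0 0; -1 0.12 0 -0.19 0 0 0; -1 0.12 0 -0.19 0 0 0")

```text
time_s: 8.1
eef_pos: [0.4842, 0.1898, 0.3066]
eef_rot: [-0.025, 0.96, 0.097, 0.262]
wrist_force: [1.3, 0.2, 0.0]
opening: 0.847
grasp_force: 0.0
```

```bash
python3 - <<'E'
from h import *
st()
S=slope(11.8)@np.diag([1,-1,-1.])
i,W=cam("wrist","w4.png");np.savez("w4.npz",i=i,W=W);c=np.array([.5922,.2123,.1187])@S
q=(W@S-np.array([c[0],c[1],c[2]-.0085]))*1e3
hsv=cv2.cvtColor(i,cv2.COLOR_RGB2HSV);m=cv2.inRange(hsv,(100,120,60),(125,255,255))>0
for y in(-85,-60,-45,-20,20,45,60,85):
    k=m&(abs(q[...,1]-y)<4)&(abs(q[...,2]-6)<2.5); print(y,"upper edge",np.nanmax(q[k][:,0]).round(1) if k.any() else None)
for n,y0 in(("thin",72),("med",0),("thick",-72)):
    k=(abs(q[...,1]-y0)<30)&(abs(q[...,0])<30)&(q[...,2]<-3); yy=q[k][:,1]; 
    k2=(abs(q[...,1]-y0)<4)&(abs(q[...,0])<52)&(q[...,2]<-4)&(q[...,2]>-9);xx=q[k2][:,0]
    print(n,"y",np.percentile(yy,[1,99]).round(1),"x",np.percentile(xx,[2,98]).round(1))
k=(abs(q[...,0])<35)&(abs(abs(q[...,1])-36)<8);print("face z",np.nanmedian(q[k][:,2]))
E
```

```text
F tool [1.2 0.1 0.7] p in S [ 0.5973 -0.0868 -0.0091] [0.4842 0.1898 0.3066] rot [-0.25  0.58  0.16] t 8.1
-85 upper edge -55.3
-60 upper edge -55.1
-45 upper edge -55.1
-20 upper edge -55.0
20 upper edge -55.1
45 upper edge -55.0
60 upper edge -55.7
85 upper edge -55.2
thin y [62.2 83.1] x [-45.2  51.3]
med y [-12.9  13.8] x [-45.5  51.1]
thick y [-88.3 -55.5] x [-45.4  50.9]
face z 248.305946105097
```

Cover edge is at −55.2 on every column, so travel is about 105 mm and the cover is fully open. The slots are at y +72.6, +0.4 and −72. Next is yellow.

```bash
cat >> h.py <<'E'
PL={"yellow":([.4863,-.0935],15.3),"green":([.4843,-.1868],-5.2),"red":([.5205,-.291],14.7)}
SF=slope(11.8)@np.diag([1,-1,-1.])
O=SF@(np.array([.5922,.2123,.1187])@SF+np.array([.0005,.0004,-.0098]))
SL={"yellow":.072,"green":0,"red":-.072}
def tcp_in(k,zc,g=.030): # TCP when plate k has its centre zc out of mouth plane, grasp g above plate centre
    return O+SF@np.array([0,SL[k],zc+g+.006]), slope(11.8)
E
python3 - <<'E'
from h import *
print(O.round(4))
(x,y),a=PL["yellow"]
go(([x,y,.20],down(a)),([x,y,.099],down(a)))
E
```

```text
[0.5973 0.2138 0.1105]
shift [-0.0979  0.2779  0.0623] rot [  1.1  -30.26  -3.65] rows 7.2 4.3
shift [-0.1488  0.2777  0.1495] rot [  1.1  -30.26  -3.65] rows 8.4 4.3
```

Call:
servo_tool(series="-0.1 -0.01 0.03 0.005 0 -3 0; -0.1 -0.025 0.07 0.012 0 -8 -1; -0.1 -0.04 0.11 0.02 0.3 -13 -1.5; -0.1 -0.055 0.15 0.03 0.6 -18 -2; -0.1 -0.07 0.19 0.04 0.8 -23 -3; -0.1 -0.082 0.23 0.05 1.1 -28 -3.6; -0.1 -0.092 0.26 0.058 1.1 -30.3 -3.6; -0.1 -0.098 0.275 0.062 1.1 -30.3 -3.6; -0.1 -0.098 0.278 0.062 1.1 -30.3 -3.6; -0.1 -0.098 0.278 0.062 1.1 -30.3 -3.6")

```text
time_s: 8.98
eef_pos: [0.4827, -0.0941, 0.1944]
eef_rot: [-0.002, 0.991, 0.131, -0.006]
wrist_force: [0.1, -0.0, 0.1]
opening: 0.554
grasp_force: 0.0
```

```bash
python3 - <<'E'
from h import *
(x,y),a=PL["yellow"]
st();go(([x,y,.20],down(a)),([x,y,.099],down(a)))
E
```

```text
F tool [ 0.1  0.1 -0.1] p in S [0.4897 0.1908 0.0583] [ 0.4827 -0.0941  0.1944] rot [  1.1  -30.61  -3.17] t 8.9833
shift [ 0.0036  0.0003 -0.0057] rot [-0.26  0.61 -0.19] rows 0.2 0.1
shift [0.0047 0.0008 0.0953] rot [-0.26  0.61 -0.19] rows 2.3 0.1
```

Call:
servo_tool(series="-0.1 0.004 0.0005 0 -0.3 0.6 -0.2; -0.1 0.0047 0.0008 0.03 -0.3 0.6 -0.2; -0.1 0.0047 0.0008 0.06 -0.3 0.6 -0.2; -0.1 0.0047 0.0008 0.085 -0.3 0.6 -0.2; -0.1 0.0047 0.0008 0.095 -0.3 0.6 -0.2; -0.1 0.0047 0.0008 0.095 -0.3 0.6 -0.2; 1 0.0047 0.0008 0.095 -0.3 0.6 -0.2; 1 0.0047 0.0008 0.095 -0.3 0.6 -0.2; 1 0.0047 0.0008 0.095 -0.3 0.6 -0.2; 1 0.0047 0.0008 0.095 -0.3 0.6 -0.2; 1 0.0047 0.0008 0.095 -0.3 0.6 -0.2; 1 0.0047 0.0008 0.095 -0.3 0.6 -0.2")

```text
time_s: 9.98
eef_pos: [0.4899, -0.094, 0.1038]
eef_rot: [0.003, 0.991, 0.134, 0.004]
wrist_force: [-0.4, 1.3, 7.5]
opening: 0.11
grasp_force: 59.5
```

```bash
python3 - <<'E'
from h import *
st(); p,r,o=pose(); print(o["opening"],o["grasp_force"], o["torque"])
a=PL["yellow"][1]
pu=p+[0,0,.06]
t0,m=tcp_in("yellow",.055+.06,p[2]-.063-.006); t1,_=tcp_in("yellow",.06,p[2]-.069)
go((pu,down(a)),([.45,.05,.28],down(13)),(t0,m),(t1,m))
E
```

```text
F tool [ 0.  -1.3 -7.5] p in S [0.4506 0.1922 0.1402] [ 0.4899 -0.094   0.1038] rot [  0.62 -29.6   -3.64] t 9.9833
0.11029523747103037 59.48255002498627 [ 0.38881992  0.01643765 -0.00047736]
shift [ 0.0004  0.0004 -0.06  ] rot [ 0.35 -0.38  0.14] rows 1.4 0.1
shift [ 0.0011 -0.1484 -0.1771] rot [ 0.34 -0.39  2.44] rows 5.5 0.3
shift [ 0.1132 -0.344  -0.143 ] rot [-0.62 29.6   3.64] rows 9.3 4.2
shift [ 0.1404 -0.3426 -0.0951] rot [-0.62 29.6   3.64] rows 9.2 4.2
```

Call:
servo_tool(series="1 0 0 -0.015 0 0 0; 1 0 0 -0.035 0 0 0; 1 0 0 -0.06 0 0 0; 1 0 -0.02 -0.09 0 0 0; 1 0 -0.05 -0.12 0 0 1; 1 0.001 -0.085 -0.15 0 0 1; 1 0.001 -0.12 -0.17 0 0 2; 1 0.001 -0.14 -0.177 0 2 2; 1 0.001 -0.148 -0.177 0 5 2; 1 0.001 -0.148 -0.177 0 5 2; 1 0.001 -0.148 -0.177 0 5 2")

```text
time_s: 10.9
eef_pos: [0.4487, 0.05, 0.2788]
eef_rot: [-0.004, 0.992, 0.117, 0.045]
wrist_force: [0.5, -1.0, -1.4]
opening: 0.111
grasp_force: 58.9
```

```bash
cat >> h.py <<'E'
def ins(k,g,dx,zs):
    go(*[(t+m[:,0]*(-dx),m) for t,m in (tcp_in(k,z,g) for z in zs)])
E
python3 - <<'E'
from h import *
st(); print(ctrl.get_obs()["opening"])
ins("yellow",.0348,-.0034,(.14,.115,.07))
E
```

```text
F tool [0.2 1.1 1.4] p in S [ 0.5286  0.0429 -0.0167] [0.4487 0.05   0.2788] rot [  0.32 -24.78  -1.69] t 10.9
0.11061572352572836
shift [ 0.0962 -0.1992  0.0181] rot [-0.32 24.78  1.69] rows 5.3 3.5
shift [ 0.1067 -0.1989  0.0408] rot [-0.32 24.78  1.69] rows 5.5 3.5
shift [ 0.1256 -0.1984  0.0817] rot [-0.32 24.78  1.69] rows 6.0 3.5
```

Call:
servo_tool(series="1 0.01 -0.03 -0.005 0 4 0; 1 0.025 -0.07 -0.005 0 10 0.5; 1 0.045 -0.11 0 -0.1 16 1; 1 0.065 -0.15 0.005 -0.2 21 1.5; 1 0.083 -0.18 0.012 -0.3 24.8 1.7; 1 0.093 -0.195 0.018 -0.3 24.8 1.7; 1 0.096 -0.199 0.018 -0.3 24.8 1.7; 1 0.096 -0.199 0.018 -0.3 24.8 1.7; 1 0.096 -0.199 0.018 -0.3 24.8 1.7")

```text
time_s: 11.65
eef_pos: [0.4979, 0.2651, 0.2679]
eef_rot: [-0.027, 0.961, 0.099, 0.256]
wrist_force: [0.7, -0.2, -0.1]
opening: 0.112
grasp_force: 59.2
```

```bash
python3 - <<'E'
from h import *
st()
ins("yellow",.0348,-.0034,(.07,.05,.03,.015))
cam("wrist","w5.png")
E
```

```text
F tool [0.5 0.3 0.4] p in S [ 0.603  -0.1576  0.0387] [0.4979 0.2651 0.2679] rot [-0.02 -0.12  0.09] t 11.65
shift [ 0.     -0.0015  0.069 ] rot [ 0.02  0.12 -0.09] rows 1.7 0.0
shift [ 0.0001 -0.0015  0.089 ] rot [ 0.02  0.12 -0.09] rows 2.1 0.0
shift [ 1.00e-04 -1.50e-03  1.09e-01] rot [ 0.02  0.12 -0.09] rows 2.6 0.0
shift [ 1.00e-04 -1.50e-03  1.24e-01] rot [ 0.02  0.12 -0.09] rows 3.0 0.0
```

View pics/w5.png

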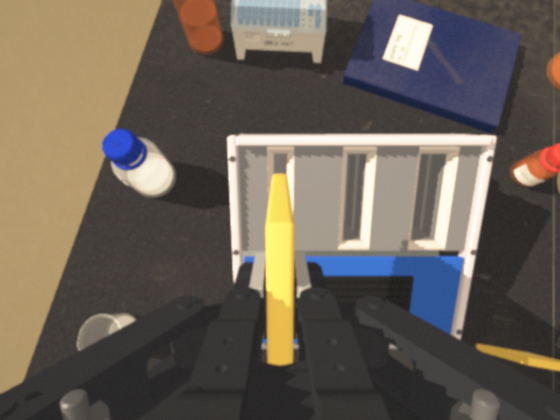

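The yellow plate is held straight. Its lower end at (280,175) lines up with the thin slot at u≈281, so I'll go in.

Call:
servo_tool(series="1 0 -0.0015 0.025 0 0 0; 1 0 -0.0015 0.05 0 0 0; 1 0 -0.0015 0.07 0 0.1 0; 1 0 -0.0015 0.08 0 0.1 0; 1 0 -0.0015 0.09 0 0.1 0; 1 0 -0.0015 0.097 0 0.1 0; 1 0 -0.0015 0.097 0 0.1 0")

```text
time_s: 12.28
eef_pos: [0.5452, 0.2762, 0.1839]
eef_rot: [-0.026, 0.961, 0.098, 0.258]
wrist_force: [2.7, -3.5, -3.8]
opening: 0.109
grasp_force: 58.8
```

```bash
python3 - <<'E'
from h import *
st()
ins("yellow",.0348,-.0034,(.042,.03,.015))
E
```

```text
F tool [-0.3  4.   4.3] p in S [ 0.6031 -0.1589  0.1359] [0.5452 0.2762 0.1839] rot [-0.05  0.06  0.11] t 12.2833
shift [-0.0002 -0.0002 -0.0001] rot [ 0.05 -0.06 -0.11] rows 0.0 0.0
shift [-0.0002 -0.0002  0.0119] rot [ 0.05 -0.06 -0.11] rows 0.3 0.0
shift [-0.0002 -0.0002  0.0269] rot [ 0.05 -0.06 -0.11] rows 0.6 0.0
```

Call:
servo_tool(series="1 0 0.0003 0.005 0 0 0; 1 0 0.0003 0.01 0 0 0; 1 0 0.0003 0.015 0 0 0; 1 0 0.0003 0.02 0 0 0; 1 0 0.0003 0.023 0 0 0; 1 0 0.0003 0.023 0 0 0")

```text
time_s: 12.78
eef_pos: [0.557, 0.2786, 0.1658]
eef_rot: [-0.027, 0.96, 0.098, 0.259]
wrist_force: [3.6, -6.1, -3.4]
opening: 0.108
grasp_force: 58.8
```

```bash
python3 - <<'E'
from h import *
st()
ins("yellow",.0348,-.0034,(.015,))
E
```

```text
F tool [0.3 6.7 4.1] p in S [ 0.6044 -0.1588  0.1576] [0.557  0.2786 0.1658] rot [-0.04  0.21  0.08] t 12.7833
shift [-0.0016 -0.0003  0.0052] rot [ 0.04 -0.21 -0.08] rows 0.1 0.0
```

Call:
servo_tool(series="1 -0.001 0.0006 0.002 0 0 0; 1 -0.001 0.0006 0.004 0 0 0; 1 -0.001 0.0006 0.004 0 0 0; 0.5 -0.001 0.0006 0.004 0 0 0; 0.4 -0.001 0.0006 0.004 0 0 0; 0.4 -0.001 0.0006 0.004 0 0 0; 0.4 -0.001 0.0006 0.004 0 0 0")

```text
time_s: 13.37
eef_pos: [0.5572, 0.2796, 0.1611]
eef_rot: [-0.028, 0.961, 0.099, 0.259]
wrist_force: [0.2, -0.4, 0.6]
opening: 0.301
grasp_force: 0.0
```

```bash
python3 - <<'E'
from h import *
st();print(ctrl.get_obs()["opening"])
E
```

```text
F tool [ 0.4  0.5 -0.4] p in S [ 0.6024 -0.1598  0.1618] [0.5572 0.2796 0.1611] rot [0.07 0.15 0.08] t 13.3667
0.30052500621695344
```

Call:
servo_tool(series="0.2 0 0 -0.02 0 0 0; 0.2 0 0 -0.05 0 0 0; 0 0 0 -0.09 0 0 0; 0 0 0.02 -0.12 0 0 0; -0.1 0 0.05 -0.14 0 0 0; -0.1 0 0.06 -0.14 0 0 0; -0.1 0 0.06 -0.14 0 0 0")

```text
time_s: 13.95
eef_pos: [0.5015, 0.2046, 0.2842]
eef_rot: [-0.027, 0.96, 0.098, 0.261]
wrist_force: [-0.6, -0.0, -0.5]
opening: 0.547
grasp_force: 0.0
```

```bash
cat >> h.py <<'E'
def seat():
    i,W=cam("wrist"); q=W@SF-O@SF; hsv=cv2.cvtColor(i,cv2.COLOR_RGB2HSV)
    for k,(lo,hi) in COL.items():
        m=cv2.inRange(hsv,lo,hi)
        if k=="red": m|=cv2.inRange(hsv,(174,130,60),(180,255,255))
        a=(m>0)&(abs(q[...,1]-SL[k])<25)&(abs(q[...,0])<70)&(q[...,2]>5)&(q[...,2]<.2)
        if a.sum()<30: print(k,"not seen",a.sum());continue
        s=q[a]; t=s[s[:,2]>np.percentile(s[:,2],98)-.006]
        print(k,len(s),"top z",np.percentile(s[:,2],[50,90,98]).round(4),"top x",np.percentile(t[:,0],[2,98]).round(4),"y",np.percentile(t[:,1],[2,98]).round(4))
E
sed -i 's/(q\[...,2\]>5)/(q[...,2]>.005)/' h.py
python3 - <<'E'
from h import *
st(); seat()
(x,y),a=PL["green"]
go(([x,y,.22],down(a)),([x,y,.099],down(a)))
E
```

```text
F tool [-0.7 -0.1  0.1] p in S [ 0.6035 -0.0978  0.0203] [0.5015 0.2046 0.2842] rot [-0.03  0.37  0.17] t 13.95
yellow 2389 top z [0.0666 0.0716 0.0723] top x [-0.036   0.0373] y [0.0672 0.0769]
green not seen 0
red not seen 0
shift [-0.1137  0.3808  0.0056] rot [ -4.54 -30.    16.41] rows 9.5 4.8
shift [-0.1746  0.381   0.1101] rot [ -4.54 -30.    16.41] rows 10.4 4.8
```

Yellow is seated: its top is 71.6 mm out by camera, about 70 mm after the camera's known +1.3 bias. Green is next.

Call:
servo_tool(series="-0.1 -0.01 0.03 -0.005 0 -3 1; -0.1 -0.02 0.07 -0.01 -0.5 -8 4; -0.1 -0.035 0.11 -0.01 -1.3 -13 7; -0.1 -0.048 0.15 -0.005 -2 -18 9; -0.1 -0.06 0.19 0 -3 -23 11.5; -0.1 -0.072 0.23 0 -4 -27 14; -0.1 -0.085 0.27 0 -4.5 -30 16.4; -0.1 -0.097 0.31 0.002 -4.5 -30 16.4; -0.1 -0.108 0.345 0.004 -4.5 -30 16.4; -0.1 -0.113 0.37 0.0056 -4.5 -30 16.4; -0.1 -0.1137 0.3808 0.0056 -4.5 -30 16.4; -0.1 -0.1137 0.3808 0.0056 -4.5 -30 16.4")

```text
time_s: 15.0
eef_pos: [0.4847, -0.1875, 0.2178]
eef_rot: [-0.0, 0.999, -0.045, -0.002]
wrist_force: [0.0, -0.2, 0.2]
opening: 0.547
grasp_force: 0.0
```

Call:
servo_tool(series="-0.1 0 0 0 0 0 0; -0.1 0 0 0 0 0 0")

```text
time_s: 15.17
eef_pos: [0.4849, -0.1844, 0.219]
eef_rot: [-0.0, 0.999, -0.043, -0.001]
wrist_force: [-0.4, 0.1, 1.0]
opening: 0.552
grasp_force: 0.0
```

```bash
python3 - <<'E'
from h import *
(x,y),a=PL["green"]
st();go(([x,y,.099],down(a)))
E
```

```text
F tool [-0.4 -0.1 -1. ] p in S [0.4879 0.2797 0.0288] [ 0.4849 -0.1844  0.219 ] rot [ -4.35 -29.93  16.4 ] t 15.1667
shift [-0.      0.0025  0.12  ] rot [-0.02  0.15  0.22] rows 2.9 0.0
```

Call:
servo_tool(series="-0.1 0 0.0025 0.03 0 0 0; -0.1 0 0.0025 0.065 0 0 0; -0.1 0 0.0025 0.095 0 0 0; -0.1 0 0.0025 0.113 0 0 0; -0.1 0 0.0025 0.12 0 0.1 0.2; -0.1 0 0.0025 0.12 0 0.1 0.2; 0 0 0.0025 0.12 0 0.1 0.2; 1 0 0.0025 0.12 0 0.1 0.2; 1 0 0.0025 0.12 0 0.1 0.2; 1 0 0.0025 0.12 0 0.1 0.2; 1 0 0.0025 0.12 0 0.1 0.2; 1 0 0.0025 0.12 0 0.1 0.2")

```text
time_s: 16.17
eef_pos: [0.4855, -0.1893, 0.1011]
eef_rot: [0.001, 0.999, -0.046, 0.001]
wrist_force: [0.1, 2.2, 7.0]
opening: 0.179
grasp_force: 59.4
```

```bash
python3 - <<'E'
from h import *
p,r,o=pose();st();print(o["opening"]*85,o["grasp_force"])
(x,y),a=PL["green"]; d=r.T@(np.array([x,y,.063])-p);print("g",p[2]-.069,"dx",d)
go(([.45,.0,.30],slope(8,8)))
E
```

```text
F tool [-0.  -2.2 -7. ] p in S [0.4286 0.2845 0.1307] [ 0.4855 -0.1893  0.1011] rot [ -4.58 -29.63  16.65] t 16.1667
15.238747092915668 59.36443269252777
g 0.03211644069068735 dx [-0.00149583 -0.00240626  0.03810882]
shift [-0.0522 -0.1849 -0.1993] rot [  1.03   7.82 -13.24] rows 6.6 2.2
```

Call:
servo_tool(series="1 0 0 -0.015 0 0 0; 1 0 0 -0.04 0 0 0; 1 0 0 -0.075 0 0 0; 1 -0.01 -0.02 -0.11 0 0 -2; 1 -0.02 -0.05 -0.14 0 1 -4; 1 -0.03 -0.085 -0.165 0.3 3 -7; 1 -0.04 -0.12 -0.185 0.6 5 -9; 1 -0.048 -0.155 -0.195 0.9 7 -12; 1 -0.052 -0.18 -0.199 1 7.8 -13.2; 1 -0.052 -0.185 -0.199 1 7.8 -13.2; 1 -0.052 -0.185 -0.199 1 7.8 -13.2")

```text
time_s: 17.08
eef_pos: [0.4492, 0.0017, 0.2989]
eef_rot: [-0.005, 0.995, 0.07, 0.069]
wrist_force: [-0.3, 0.3, -1.9]
opening: 0.182
grasp_force: 59.1
```

```bash
python3 - <<'E'
from h import *
st();print(ctrl.get_obs()["opening"]*85)
ins("green",.0321,-.0015,(.14,))
E
```

```text
F tool [-0.5 -0.4  1.8] p in S [ 0.5305  0.0902 -0.0389] [0.4492 0.0017 0.2989] rot [ -1.18 -22.08   3.53] t 17.0833
15.437383941807084
shift [ 0.0836 -0.1834  0.0455] rot [ 1.18 22.08 -3.53] rows 5.0 3.1
```

Call:
servo_tool(series="1 0.01 -0.03 0 0 4 -0.5; 1 0.025 -0.065 0.005 0.3 9 -1; 1 0.04 -0.1 0.012 0.6 14 -2; 1 0.058 -0.135 0.025 0.9 19 -3; 1 0.073 -0.165 0.037 1.2 22 -3.5; 1 0.082 -0.18 0.044 1.2 22.1 -3.5; 1 0.0836 -0.183 0.0455 1.2 22.1 -3.5; 1 0.0836 -0.183 0.0455 1.2 22.1 -3.5; 1 0.0836 -0.183 0.0455 1.2 22.1 -3.5")

```text
time_s: 17.83
eef_pos: [0.5125, 0.1929, 0.2642]
eef_rot: [-0.026, 0.961, 0.098, 0.256]
wrist_force: [-0.4, -0.4, -1.4]
opening: 0.179
grasp_force: 59.7
```

```bash
python3 - <<'E'
from h import *
st()
ins("green",.0321,-.0015,(.07,.045,.015))
i,W=cam("wrist","w6.png")
E
```

```text
F tool [-1.1  0.3  1. ] p in S [ 0.6007 -0.084   0.0417] [0.5125 0.1929 0.2642] rot [-0.06 -0.17  0.2 ] t 17.8333
shift [ 0.0004 -0.0032  0.0687] rot [ 0.06  0.17 -0.2 ] rows 1.6 0.0
shift [ 0.0005 -0.0032  0.0937] rot [ 0.06  0.17 -0.2 ] rows 2.2 0.0
shift [ 0.0006 -0.0033  0.1237] rot [ 0.06  0.17 -0.2 ] rows 3.0 0.0
```

View pics/w6.png

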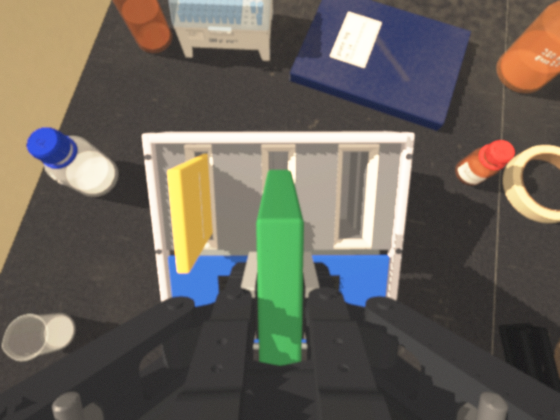

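Green is held straight and its lower end (280,175) sits over the middle slot. Yellow stands in the left slot.

Call:
servo_tool(series="1 0 -0.0032 0.025 0 0 -0.1; 1 0 -0.0032 0.05 0 0 -0.1; 1 0 -0.0032 0.07 0 0 -0.1; 1 0 -0.0032 0.08 0 0 -0.1; 1 0 -0.0032 0.09 0 0 -0.1; 1 0 -0.0032 0.097 0 0 -0.1; 1 0 -0.0032 0.097 0 0 -0.1; 1 0 -0.0032 0.097 0 0 -0.1")

```text
time_s: 18.55
eef_pos: [0.5593, 0.2055, 0.1807]
eef_rot: [-0.026, 0.961, 0.098, 0.257]
wrist_force: [2.5, -5.4, -4.6]
opening: 0.18
grasp_force: 59.2
```

```bash
python3 - <<'E'
from h import *
st()
ins("green",.0321,-.0015,(.015,))
E
```

```text
F tool [-1.1  5.8  4.6] p in S [ 0.6008 -0.0868  0.1383] [0.5593 0.2055 0.1807] rot [-0.11 -0.11  0.11] t 18.55
shift [ 0.0002 -0.0004  0.0272] rot [ 0.11  0.11 -0.11] rows 0.7 0.0
```

Call:
servo_tool(series="1 0 0.0004 0.005 0 0 0; 1 0 0.0006 0.01 0 0 0; 1 0 0.0006 0.015 0 0 0; 1 0 0.0006 0.02 0 0 0; 1 0 0.0006 0.023 0 0 0; 1 0 0.0006 0.025 0 0 0; 1 0 0.0006 0.025 0 0 0")

```text
time_s: 19.13
eef_pos: [0.5725, 0.208, 0.1601]
eef_rot: [-0.026, 0.961, 0.098, 0.258]
wrist_force: [3.8, -4.9, -4.2]
opening: 0.181
grasp_force: 59.2
```

```bash
python3 - <<'E'
from h import *
st()
ins("green",.0321,-.0015,(.015,))
E
```

```text
F tool [0.2 5.6 5. ] p in S [ 0.6022 -0.0866  0.1628] [0.5725 0.208  0.1601] rot [-0.09  0.07  0.09] t 19.1333
shift [-0.0012 -0.0005  0.0027] rot [ 0.09 -0.07 -0.09] rows 0.1 0.0
```

Call:
servo_tool(series="1 -0.001 0.0004 0.001 0 0 0; 0.3 -0.001 0.0004 0.001 0 0 0; 0.2 -0.001 0.0004 0.001 0 0 0; 0.2 -0.001 0.0004 0.001 0 0 0; 0.2 -0.001 0.0004 0.001 0 0 0; 0.2 -0.001 0.0004 -0.02 0 0 0; 0.2 -0.001 0.0004 -0.055 0 0 0; 0 -0.001 0.0004 -0.09 0 0 0; -0.1 -0.001 0.0004 -0.12 0 0 0; -0.1 -0.001 0.0004 -0.14 0 0 0; -0.1 -0.001 0.0004 -0.14 0 0 0; -0.1 -0.001 0.0004 -0.14 0 0 0")

```text
time_s: 20.13
eef_pos: [0.5025, 0.1944, 0.2815]
eef_rot: [-0.027, 0.961, 0.099, 0.259]
wrist_force: [-0.5, -0.9, 0.5]
opening: 0.55
grasp_force: 0.0
```

```bash
python3 - <<'E'
from h import *
st(); seat()
(x,y),a=PL["red"]
go(([.46,-.08,.29],slope(a,10)),([x,y,.22],down(a)))
E
```

```text
F tool [-0.3  0.8 -0.7] p in S [ 0.6012 -0.0876  0.0221] [0.5025 0.1944 0.2815] rot [-0.    0.14  0.05] t 20.1333
yellow 2659 top z [0.0627 0.0715 0.0721] top x [-0.0376  0.0371] y [0.0674 0.0763]
green 2014 top z [0.071  0.0719 0.0724] top x [-0.0377  0.0387] y [-0.0067  0.0081]
red not seen 0
shift [-0.0789  0.2599 -0.0574] rot [  0.98 -19.97  -2.81] rows 6.7 2.8
shift [-0.0997  0.4789  0.0112] rot [  0.74 -29.96  -2.9 ] rows 11.7 4.2
```

Green is seated level with yellow (71.9 and 71.5 mm). Red is next.

Call:
servo_tool(series="-0.1 -0.01 0.03 -0.01 0 -2 0; -0.1 -0.02 0.07 -0.015 0 -6 -1; -0.1 -0.03 0.11 -0.02 0 -10 -1; -0.1 -0.04 0.15 -0.02 0.2 -14 -1; -0.1 -0.05 0.19 -0.02 0.3 -18 -2; -0.1 -0.06 0.23 -0.015 0.4 -22 -2; -0.1 -0.068 0.27 -0.01 0.5 -26 -2.5; -0.1 -0.076 0.31 -0.005 0.7 -30 -2.9; -0.1 -0.084 0.35 0 0.7 -30 -2.9; -0.1 -0.09 0.39 0.005 0.7 -30 -2.9; -0.1 -0.095 0.43 0.008 0.7 -30 -2.9; -0.1 -0.098 0.46 0.01 0.7 -30 -2.9")

```text
time_s: 21.18
eef_pos: [0.5166, -0.2752, 0.2182]
eef_rot: [-0.001, 0.992, 0.127, -0.002]
wrist_force: [0.6, -0.2, -0.4]
opening: 0.549
grasp_force: 0.0
```

Call:
servo_tool(series="-0.1 -0.001 0.012 0 0 0 0; -0.1 -0.001 0.017 0 0 0 0; -0.1 -0.001 0.017 0 0 0 0; -0.1 -0.001 0.017 0 0 0 0")

```text
time_s: 21.52
eef_pos: [0.5206, -0.2879, 0.2211]
eef_rot: [-0.001, 0.992, 0.128, -0.001]
wrist_force: [0.5, 0.5, -0.0]
opening: 0.549
grasp_force: 0.0
```

```bash
python3 - <<'E'
from h import *
(x,y),a=PL["red"]
st();go(([x,y,.099],down(a)))
E
```

```text
F tool [ 0.6 -0.4  0. ] p in S [0.5009 0.3883 0.0339] [ 0.5206 -0.2879  0.2211] rot [  0.83 -30.11  -2.83] t 21.5167
shift [-0.0006  0.0031  0.1221] rot [-0.08  0.12  0.01] rows 2.9 0.0
```

Call:
servo_tool(series="-0.1 0 0.0015 0.03 0 0 0; -0.1 0 0.0015 0.065 0 0 0; -0.1 0 0.0015 0.095 0 0 0; -0.1 0 0.0015 0.115 0 0 0; -0.1 0 0.0015 0.122 0 0.1 0; -0.1 0 0.0015 0.122 0 0.1 0; 0 0 0.0015 0.122 0 0.1 0; 1 0 0.0015 0.122 0 0.1 0; 1 0 0.0015 0.122 0 0.1 0; 1 0 0.0015 0.122 0 0.1 0; 1 0 0.0015 0.122 0 0.1 0; 1 0 0.0015 0.122 0 0.1 0")

```text
time_s: 22.52
eef_pos: [0.5223, -0.2918, 0.1024]
eef_rot: [0.002, 0.992, 0.128, 0.002]
wrist_force: [0.5, 0.8, 6.1]
opening: 0.249
grasp_force: 59.9
```

```bash
python3 - <<'E'
from h import *
p,r,o=pose();st();print(o["opening"]*85,o["grasp_force"])
(x,y),a=PL["red"]; d=r.T@(np.array([x,y,.063])-p);print("g",p[2]-.069,"d",d)
go(([.47,-.08,.30],slope(13,8)))
E
```

```text
F tool [ 0.7 -0.7 -6.1] p in S [0.4423 0.3924 0.1371] [ 0.5223 -0.2918  0.1024] rot [  0.54 -29.81  -2.86] t 22.5167
21.140427488103576 59.893044233322144
g 0.03338321982376248 d [-0.00170365 -0.00136029  0.03937312]
shift [ 0.0036 -0.2173 -0.1985] rot [0.1  7.82 1.68] rows 7.1 1.1
```

Call:
servo_tool(series="1 0 0 -0.015 0 0 0; 1 0 0 -0.04 0 0 0; 1 0 0 -0.075 0 0 0; 1 0 -0.02 -0.11 0 0 0; 1 0 -0.05 -0.14 0 1 0; 1 0.002 -0.085 -0.165 0 3 1; 1 0.003 -0.12 -0.185 0 5 1; 1 0.003 -0.155 -0.195 0 7 1.5; 1 0.0036 -0.19 -0.198 0 7.8 1.7; 1 0.0036 -0.21 -0.198 0 7.8 1.7; 1 0.0036 -0.217 -0.198 0 7.8 1.7; 1 0.0036 -0.217 -0.198 0 7.8 1.7")

```text
time_s: 23.52
eef_pos: [0.4687, -0.0784, 0.2981]
eef_rot: [-0.008, 0.991, 0.114, 0.068]
wrist_force: [1.1, -0.1, -2.4]
opening: 0.249
grasp_force: 60.8
```

```bash
python3 - <<'E'
from h import *
st();print(ctrl.get_obs()["opening"]*85)
ins("red",.0334,-.0017,(.14,))
E
```

```text
F tool [0.8 0.3 2.5] p in S [ 0.5325  0.1726 -0.0368] [ 0.4687 -0.0784  0.2981] rot [  0.49 -22.16  -1.23] t 23.5167
21.143430587682385
shift [ 0.0964 -0.1854  0.0452] rot [-0.49 22.16  1.23] rows 5.1 3.1
```

Call:
servo_tool(series="1 0.01 -0.03 0 0 4 0; 1 0.025 -0.065 0.005 -0.1 9 0.4; 1 0.045 -0.1 0.012 -0.2 14 0.7; 1 0.065 -0.135 0.025 -0.3 19 1; 1 0.083 -0.165 0.037 -0.5 22 1.2; 1 0.094 -0.182 0.044 -0.5 22.2 1.2; 1 0.0964 -0.186 0.0452 -0.5 22.2 1.2; 1 0.0964 -0.187 0.0452 -0.5 22.2 1.2; 1 0.0964 -0.187 0.0452 -0.5 22.2 1.2; 1 0.0964 -0.187 0.0452 -0.5 22.2 1.2")

```text
time_s: 24.35
eef_pos: [0.527, 0.1239, 0.2668]
eef_rot: [-0.026, 0.961, 0.098, 0.258]
wrist_force: [0.3, -0.4, -2.5]
opening: 0.25
grasp_force: 61.0
```

```bash
python3 - <<'E'
from h import *
st()
ins("red",.0334,-.0017,(.07,.042,.015))
E
```

```text
F tool [-1.1  0.4  2.3] p in S [ 0.6021 -0.0135  0.0395] [0.527  0.1239 0.2668] rot [-0.13  0.02  0.14] t 24.35
shift [-0.0009 -0.0018  0.0696] rot [ 0.13 -0.02 -0.14] rows 1.7 0.0
shift [-0.0009 -0.0018  0.0976] rot [ 0.13 -0.02 -0.14] rows 2.3 0.0
shift [-0.0009 -0.0019  0.1246] rot [ 0.13 -0.02 -0.14] rows 3.0 0.0
```

Call:
servo_tool(series="1 -0.0008 -0.001 0.025 0 0 0; 1 -0.0008 -0.0012 0.05 0 0 0; 1 -0.0008 -0.0012 0.07 0 0 -0.1; 1 -0.0008 -0.0012 0.08 0 0 -0.1; 1 -0.0008 -0.0012 0.09 0 0 -0.1; 1 -0.0008 -0.0012 0.097 0 0 -0.1; 1 -0.0008 -0.0012 0.097 0 0 -0.1; 1 -0.0008 -0.0012 0.097 0 0 -0.1")

```text
time_s: 25.02
eef_pos: [0.5732, 0.1352, 0.1822]
eef_rot: [-0.026, 0.961, 0.099, 0.258]
wrist_force: [0.2, -0.6, -2.3]
opening: 0.249
grasp_force: 60.9
```

```bash
python3 - <<'E'
from h import *
st()
ins("red",.0334,-.0017,(.015,))
E
```

```text
F tool [-1.1  0.6  2. ] p in S [ 0.601  -0.0151  0.1366] [0.5732 0.1352 0.1822] rot [-0.1   0.01  0.05] t 25.0167
shift [ 0.0002 -0.0001  0.0276] rot [ 0.1  -0.01 -0.05] rows 0.7 0.0
```

Free of contact. I'll lower it, release and retreat.

Call:
servo_tool(series="1 0 0 0.005 0 0 0; 1 0 0 0.01 0 0 0; 1 0 0 0.015 0 0 0; 1 0 0 0.02 0 0 0; 1 0 0 0.024 0 0 0; 1 0 0 0.025 0 0 0; 1 0 0 0.025 0 0 0")

```text
time_s: 25.6
eef_pos: [0.5863, 0.1379, 0.1606]
eef_rot: [-0.025, 0.961, 0.099, 0.259]
wrist_force: [4.1, -4.2, -4.6]
opening: 0.25
grasp_force: 60.5
```

```bash
python3 - <<'E'
from h import *
st()
ins("red",.0334,-.0017,(.015,))
E
```

```text
F tool [0.4 5.  5.5] p in S [ 0.6017 -0.0151  0.1619] [0.5863 0.1379 0.1606] rot [-0.14  0.12 -0.01] t 25.6
shift [-0.0006 -0.      0.0022] rot [ 0.14 -0.12  0.01] rows 0.1 0.0
```

Call:
servo_tool(series="1 0 0.0006 0.001 0 0 0; 0.2 0 0.0006 0.001 0 0 0; 0.1 0 0.0006 0.001 0 0 0; 0.1 0 0.0006 0.001 0 0 0; 0.1 0 0.0006 0.001 0 0 0; 0.1 0 0.0006 -0.02 0 0 0; 0.1 0 0.0006 -0.055 0 0 0; 0 0 0 -0.09 0 0 0; 0 0 -0.03 -0.13 0 0 0; 0 0 -0.06 -0.16 0 0 0; 0 0 -0.06 -0.16 0 0 0; 0 0 -0.06 -0.16 0 0 0")

```text
time_s: 26.6
eef_pos: [0.4947, 0.1831, 0.3025]
eef_rot: [-0.027, 0.96, 0.101, 0.261]
wrist_force: [0.5, -0.9, 0.5]
opening: 0.499
grasp_force: 0.0
```

```bash
python3 - <<'E'
from h import *
st(); seat(); cam("wrist","w7.png"); cam("top","t7.png")
E
```

```text
F tool [ 0.5  1.  -0.3] p in S [ 0.603  -0.078  -0.0011] [0.4947 0.1831 0.3025] rot [ 0.02  0.39 -0.19] t 26.6
yellow 2202 top z [0.0592 0.0715 0.0723] top x [-0.0383  0.0368] y [0.0674 0.0754]
green 1716 top z [0.071  0.0719 0.0725] top x [-0.0373  0.0386] y [-0.0069  0.0078]
red 3329 top z [0.0705 0.0718 0.0723] top x [-0.0394  0.0358] y [-0.0819 -0.0609]
```

View pics/w7.png

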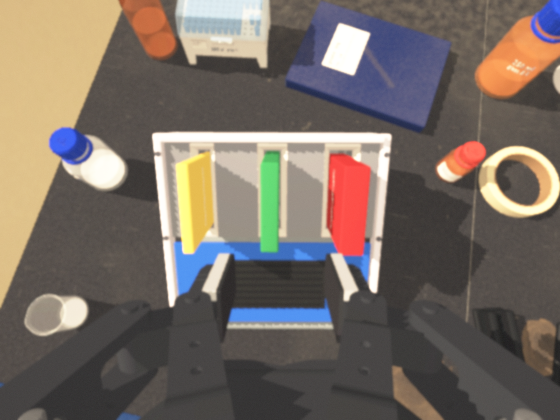

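All three plates stand equally far out (71.5, 71.9 and 71.8 mm by camera). The cover is fully open, nothing else has moved, and the arm is clear.

```bash
python3 -c "
from bench import ctrl;print(ctrl.hand_in())"
```

```text
the job is handed in; nothing more can be done
None
```

The job is handed in at about 27 s: the cover is slid fully open (about 105 mm), and the yellow, green and red plates are seated in their own slots, all standing out within 0.5 mm of each other.

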